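# Make up the table caddy at the tandoor shelf

### The job

Make up the table caddy for service: stand the steel tumbler, the full pickle jar, the salt shaker and the masala tin in it, each fully down in the holder whose well is shaped for it. Keep them upright and set them down rather than dropping them; leave the empty pickle jar and the copper tumbler standing where they are.

Things in the scene. Friction and masses are not known exactly. Their poses are not given: they have to be found in the camera images.
- steel_tumbler_c (a point): Steel tumbler: open round cup of bright steel, 90 mm high, 50 mm across at the foot widening evenly to 60 mm at the rim, about 90 g. Point at its centre, 45 mm above its foot (55 mm across there); z up.
- pickle_jar_c (a point): Full pickle jar: square glass jar, orange-red inside, with a round red lid. Glass body 52 x 52 mm and 70 mm high, lid 46 mm across from 74 to 90 mm up; about 260 g. Point at its centre, 45 mm above its foot; x and y square to the glass sides, z up.
- salt_shaker_c (a point): Salt shaker: round white ceramic body with a domed steel top, 38 mm across (39 mm at the top part), 84 mm high, about 110 g. Point at its centre, 42 mm above its foot; z up.
- masala_tin_c (a point): Masala tin: flat upright yellow tin with a green band and a small white cap. Body 68 mm (along its x) x 28 mm (along its y) x 76 mm high, cap to 87 mm; about 120 g. Point at its centre, 43.5 mm above its foot; z up.
- well_tumbler: Black plastic holder, 97 x 97 x 32 mm, one of four standing two by two (98 mm apart, in any order) in the square steel caddy. Origin: centre of the well on the caddy's steel floor, 4 mm above the work surface; well 32 mm deep; x, y along the holder's edges, z up. Its well: large round, 72 mm across, for the steel tumbler.
- well_jar: Black plastic holder, 97 x 97 x 32 mm, one of four standing two by two (98 mm apart, in any order) in the square steel caddy. Origin: centre of the well on the caddy's steel floor, 4 mm above the work surface; well 32 mm deep; x, y along the holder's edges, z up. Its well: square, 68 x 68 mm, for the pickle jar. The fixed caddy is 206 mm across, 36 mm high, with low handles out 22 mm on two sides.
- well_shaker: Black plastic holder, 97 x 97 x 32 mm, one of four standing two by two (98 mm apart, in any order) in the square steel caddy. Origin: centre of the well on the caddy's steel floor, 4 mm above the work surface; well 32 mm deep; x, y along the holder's edges, z up. Its well: small round, 52 mm across, for the salt shaker.
- well_tin: Black plastic holder, 97 x 97 x 32 mm, one of four standing two by two (98 mm apart, in any order) in the square steel caddy. Origin: centre of the well on the caddy's steel floor, 4 mm above the work surface; well 32 mm deep; x, y along the holder's edges, z up. Its well: oblong, 84 mm along its x, 44 mm along its y, for the masala tin.
- empty_jar_c (a point): Empty pickle jar: the same square glass jar, clear, without lid (52 x 52 mm, 90 mm high with its open neck 44 mm across). It does not belong in the caddy. Point 45 mm above its foot, on its axis; z up.
- copper_tumbler_c (a point): Copper tumbler: same shape as the steel one (90 mm high, 60 mm at the rim) but reddish copper. It does not belong in the caddy. Point at its centre, 45 mm above its foot; z up.
Things that resemble listed ones, but are neither listed nor needed, are in the scene too. Several things look just like the part that bears masala_tin_c: the one meant starts farthest to the robot's left. Leave any green look-alike of the part that bears pickle_jar_c alone.

How it is judged (in metres and radians):
At the end, for the whole second after the job is handed in: Tumbler, full jar, shaker and tin stand upright (7 degrees) and at rest, each in its own well, centred within 14 mm, foot within 6 mm of the caddy floor; all released; the empty jar and the copper tumbler stand upright within 30 mm of where they started (horizontal distance between steel_tumbler_c and well_tumbler below 0.014 m and z of steel_tumbler_c in the frame of well_tumbler below 0.051 m and angle between each of steel_tumbler_c, pickle_jar_c, salt_shaker_c, masala_tin_c, empty_jar_c, copper_tumbler_c's own z axis and vertical below 0.12 rad and linear speed of each of steel_tumbler, pickle_jar, salt_shaker, masala_tin below 0.02 m/s and horizontal distance between pickle_jar_c and well_jar below 0.014 m and z of pickle_jar_c in the frame of well_jar below 0.051 m and horizontal distance between salt_shaker_c and well_shaker below 0.014 m and z of salt_shaker_c in the frame of well_shaker below 0.048 m and horizontal distance between masala_tin_c and well_tin below 0.014 m and z of masala_tin_c in the frame of well_tin below 0.0495 m and distance of each of empty_jar_c, copper_tumbler_c from where it was at the start of the episode below 0.03 m); the robot touches nothing.
It fails at once if the empty jar or the copper tumbler is shifted by more than 30 mm or knocked over (distance of any of empty_jar_c, copper_tumbler_c from where it was at the start of the episode above 0.03 m or angle between any of empty_jar_c, copper_tumbler_c's own z axis and vertical above 0.5 rad).
It fails at once if one of the four things is tipped by more than 40 degrees (angle between any of steel_tumbler_c, pickle_jar_c, salt_shaker_c, masala_tin_c's own z axis and vertical above 0.7 rad).
It fails at once if one of the four things is let go in the air, more than 50 mm above the caddy's floor ((height (world z) of steel_tumbler_c above 0.099 m and contact force between anything else and steel_tumbler below 0.001 N) or (height (world z) of pickle_jar_c above 0.099 m and contact force between anything else and pickle_jar below 0.001 N) or (height (world z) of salt_shaker_c above 0.096 m and contact force between anything else and salt_shaker below 0.001 N) or (height (world z) of masala_tin_c above 0.0975 m and contact force between anything else and masala_tin below 0.001 N)).
It also fails if it takes over 106 s, if anything falls off the work surface, if the arm or the gripper's body presses on something with over 40 N, if the wrist force passes 120 N, or if a joint passes its speed limit or range.

### The arm

A 7-joint arm with a two-finger parallel gripper is mounted at the origin on the work surface. World frame = base frame: x ahead of the robot, y to its left, z up, the work surface at z = 0. Lengths are in m, angles in degrees, forces in N, time in s.
With the tool pointing down it reaches from about 0.425 to 0.875 m from the base axis. Payload 8.4 kg.
Tool frame: the origin (TCP) lies at the very end of the fingers, on their centre line; the grasp point (between the pads) lies 19 mm behind it; z points along the fingers, y is the direction in which the jaws open and shut (so a half turn about z gives the same grasp; the last joint's range is limited). The gripper opens to 87 mm and grips with 3 to 60 N. Pads are 19 mm wide; open, the fingers measure 117 mm over their backs; the gripper's body (75 mm by 190 mm) begins 51 mm behind the grasp point.
Start: joints at [-76.215, 19.091, 2.286, 83.961, -0.768, 76.965, -3.352], TCP at [0.217, 0.613, 0.223] pointing down, gripper open.
Joint ranges: [-147.57, 147.57], [-21.85, 119.76], [-74.77, 79.35], [14.55, 137.4], [-85.83, 265.84], [4.83, 119.75], [-152.11, 152.11]. Speed limits (degrees/s): [127.2, 127.2, 159.86, 159.86, 180, 180, 180].

### API

Orientations are given as [roll, pitch, yaw] about the fixed x, y, z axes, in that order (R = Rz(yaw) Ry(pitch) Rx(roll)).
In Python, from plant import robot, cams gives the robot as it stands.
- The arm moves only by the tool play_rows, never from a script. Its argument "plan" is a list of rows, each a list of 5 numbers: the shift along the tool's x, y, z in m, then the turn about the tool's z in degrees, then the opening, from -1 (shut) to 1 (fully open). In form: [[dx, dy, dz, yaw, claw], ...]. A call has 1 to 20 rows; each row shifts and turns the commanded pose from where the row before left it, along the tool's axes as they then stand; what a row does not reach is not made up. A row lasts 1/10 s, in which the tool goes at most 50 mm and 8.59 degrees, less where a joint would pass 70% of its speed; a pose out of reach is approached as far as the arm can. A call with a gripper value outside its range is refused whole. The fingers move at their own pace and stop on an object; "newtons" is the grip in N (left out, the last holds). Time passes only in rows, so rows that do not move let the fingers close. It gives the time, the measured TCP pose, the force and the opening at its end, in the units of the state.
- robot.get_state(): the state, without advancing time (a new reading comes with each control period).
- cams.read_camera(name): name is "scene" or "side" or "wrist"; returns a dict with "frame" (420x560x3 uint8, red, green, blue), "intrinsics" (3x3 intrinsics, pixels), "k1" (the pictures are not rectified: a ray, as slopes to the right and down, at radius r is drawn at 1 + k1 r^2 times it, then the intrinsics apply), "rvec" (rotation vector, rad) and "tvec" (3), from world to camera coordinates, as OpenCV has them; the wrist camera has in their place "hand_eye" (4x4, takes a point from camera to tool coordinates, whose origin is the TCP and whose axes are the flange's). Camera axes: x right, y down, z forward; pixel columns grow to the right and rows downward; lengths in m; the calibration is good to about 2 mm. A picture is of the moment at which its call begins: read the wrist's pose just before it. There is no depth.
- robot.sign_off(): hands the job in, once; it reports no verdict.
The state is a dict: "clock": time; "joint_pos": joint angles; "joint_vel": joint speeds; "effort": joint torques, N m; "tool_pos": TCP position; "tcp_rot": TCP orientation; "force": force on the tool from outside, world axes, zero at the start; "torque": the same for the moment, N m; "grip_width": finger opening in m.
Only numpy, scipy, OpenCV 4.12 (cv2) and the standard library are available. Lean on these libraries where they do the work, as an engineer would, in place of code of your own. Each camera call takes 0.05 s, during which the arm holds its last target. There are 200 camera calls.

## Working session

There is one attempt and no reset: what is moved stays moved. The work goes in short steps, Python scripts to look and compute and a tool call to move; the robot and the scene stay as the last step left them, time stands still between calls to the robot, and variables do not carry over. Pictures are saved under pics/ and viewed, about 12 in all and at most 16, crops included, and the job is handed in when it is done.

Besides the shell and the picture viewer there is one more tool, called after ">>>" as a command line: name --pt "numbers of a row" for each row, then --argument value for the rest. play_rows: Moves the arm, as the interface text tells. Its arguments: {"type":"object","properties":{"plan":{"type":"array"},"newtons":{"type":"number"}},"required":["plan"]}

```bash
ls; mkdir -p pics; cat > h.py <<'E'
import numpy as np, cv2, json
from plant import robot, cams
from scipy.spatial.transform import Rotation as R
def shot(n, f):
    s=robot.get_state(); c=cams.read_camera(n)
    cv2.imwrite(f'pics/{f}.png', c['frame'][...,::-1])
    if n=='wrist':
        T=np.eye(4); T[:3,:3]=R.from_euler('xyz',s['tcp_rot'],degrees=True).as_matrix(); T[:3,3]=s['tool_pos']
        W=T@np.array(c['hand_eye'])
    else:
        r=cv2.Rodrigues(np.array(c['rvec'],float))[0]; W=np.eye(4); W[:3,:3]=r.T; W[:3,3]=-r.T@np.array(c['tvec'],float).ravel()
    d=dict(W=W.tolist(),K=np.array(c['intrinsics']).tolist(),k1=float(c['k1']))
    json.dump(d,open(f'pics/{f}.json','w')); return c['frame'],d
def load(f): return cv2.imread(f'pics/{f}.png')[...,::-1], json.load(open(f'pics/{f}.json'))
def dist(d): return np.array([d['k1'],0,0,0,0.])
def pt(d,uv,z):
    """pixels -> world points on plane z"""
    uv=np.array(uv,float).reshape(-1,1,2); n=cv2.undistortPointsIter(uv,np.array(d['K']),dist(d),None,None,(3,50,1e-9)).reshape(-1,2)
    W=np.array(d['W']); v=np.c_[n,np.ones(len(n))]@W[:3,:3].T; o=W[:3,3]
    return o+v*((z-o[2])/v[:,2:3])
def px(d,P):
    W=np.linalg.inv(np.array(d['W'])); return cv2.projectPoints(np.array(P,float).reshape(-1,1,3),W[:3,:3],W[:3,3],np.array(d['K']),dist(d))[0].reshape(-1,2)
E
python3 - <<'E'
from h import *
print(robot.get_state())
ims=[shot(n,n+'0') for n in('scene','side','wrist')]
for n,(f,d) in zip(('scene','side','wrist'),ims): print(n,np.round(d['W'],3).tolist(),np.round(d['K'],1).tolist(),d['k1'])
E
```

```text
pics
{'clock': 0.0, 'joint_pos': array([-76.2125418 ,  19.13263187,   2.28607998,  84.01260313,
        -0.76851159,  76.96352006,  -3.35308372]), 'joint_vel': array([ 0.04178458, -0.03986493, -0.09228711, -0.02411654, -0.05238882,
       -0.03302791, -0.05285861]), 'effort': array([-2.41035814e-04, -6.56333685e+01,  1.33543108e+00, -4.03817117e+01,
       -5.97734749e-02,  4.43462958e-02,  1.41255969e-04]), 'tool_pos': array([0.21654844, 0.61236833, 0.22163657]), 'tcp_rot': array([-1.79906709e+02,  6.14663560e-03,  1.60524951e+02]), 'force': array([-0.51760149,  0.61169106,  0.80369202]), 'torque': array([-0.01096069, -0.02171979, -0.00392871]), 'grip_width': 0.08714267557135551}
scene [[0.335, 0.514, -0.789, 1.368], [0.942, -0.193, 0.274, -0.287], [-0.012, -0.836, -0.549, 0.686], [0.0, 0.0, 0.0, 1.0]] [[465.2, 0.0, 277.8], [0.0, 465.2, 212.7], [0.0, 0.0, 1.0]] -0.14544384174118516
side [[0.892, -0.352, 0.284, 0.118], [-0.453, -0.696, 0.557, -0.746], [0.002, -0.625, -0.78, 1.088], [0.0, 0.0, 0.0, 1.0]] [[448.5, 0.0, 281.8], [0.0, 448.5, 210.0], [0.0, 0.0, 1.0]] 0.018642280873443738
wrist [[0.333, 0.91, 0.246, 0.149], [0.943, -0.321, -0.089, 0.637], [-0.002, 0.262, -0.965, 0.384], [0.0, 0.0, 0.0, 1.0]] [[298.0, 0.0, 277.2], [0.0, 298.0, 207.5], [0.0, 0.0, 1.0]] -0.00546969255626165
```

View pics/scene0.png

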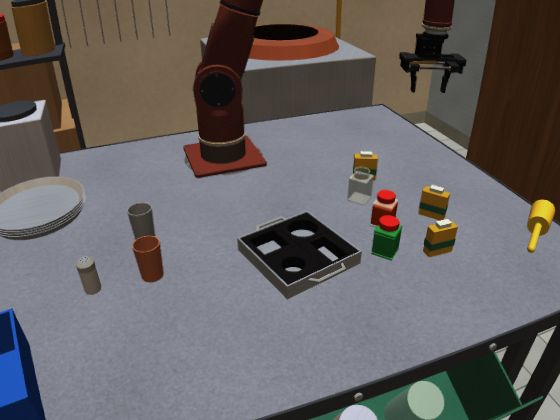

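View pics/side0.png

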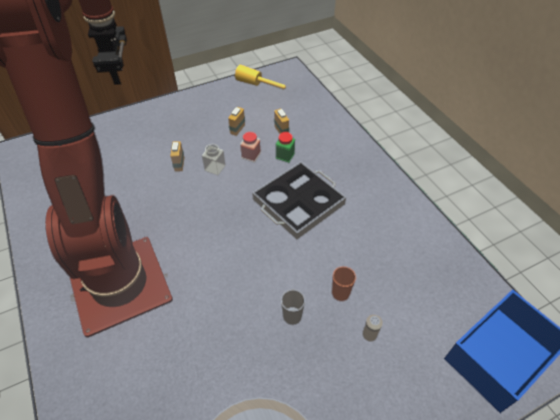

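Scene: the steel tumbler is at (141,222), copper at (149,258), shaker at (89,275). The full red jar is at (384,207), the green look-alike at (388,237) and the empty jar at (360,186). Tins are at (365,163), (434,202) and (440,238). The side view shows tins at (177,152), (237,117) and (282,119). I'll measure these next, mainly from the steeper side view, and check them against the scene view.

```bash
python3 - <<'E'
from h import *
S,ds=load('side0'); C,dc=load('scene0')
def blobs(im,lo,hi,name,d,z,amin=6):
    hsv=cv2.cvtColor(np.ascontiguousarray(im),cv2.COLOR_RGB2HSV)
    m=cv2.inRange(hsv,lo,hi); n,l,st,ce=cv2.connectedComponentsWithStats(m)
    for i in range(1,n):
        if amin<st[i,4]<3000: print(name,np.round(ce[i],1),st[i].tolist(),np.round(pt(d,ce[i],z)[0],3))
for im,d,t in((S,ds,'side'),(C,dc,'scene')):
    blobs(im,(18,120,80),(32,255,255),t+' yellow',d,.055,30)
    blobs(im,(0,210,170),(6,255,255),t+' redlid',d,.085,30)
for n,uv,z in [('steel rim',(293,299),.09),('copper rim',(344,276),.09),('salt top',(373,321),.08),('empty neck',(212,150),.09),('red lid',(250,138),.09),('green lid',(285,139),.09),
  ('capA',(177,145),.087),('capB',(238,110),.087),('capC',(282,112),.087)]:
    P=pt(ds,uv,z)[0]; print(n,np.round(P,3),'in scene',np.round(px(dc,P)[0],0))
for n,uv in dict(N=(300,165),E=(345,199),S=(298,235),W=(253,197)).items():
    P=pt(ds,uv,.036)[0]; print(n,np.round(P,3),np.round(px(dc,P)[0],0), 'r',np.hypot(P[0],P[1]).round(3))
a=cv2.resize(S[60:260,150:370],None,fx=3.4,fy=3,interpolation=cv2.INTER_CUBIC)
cv2.imwrite('pics/crop1.png',a[...,::-1])
E
```

```text
side yellow [251.9  76. ] [235, 65, 50, 23, 424] [0.692 0.637 0.055]
side yellow [235.5 115.9] [229, 109, 14, 12, 63] [0.542 0.447 0.055]
side yellow [281.6 117.9] [275, 111, 13, 12, 54] [0.683 0.364 0.055]
side yellow [175.9 151.7] [171, 142, 9, 14, 42] [0.295 0.368 0.055]
scene yellow [338.3  18.3] [335, 0, 7, 39, 155] [-1.823  1.311  0.055]
scene yellow [365.2 161.4] [354, 154, 24, 15, 278] [0.29  0.365 0.055]
scene yellow [435.  197.4] [422, 186, 28, 22, 344] [0.537 0.44  0.055]
scene yellow [539.4 220.3] [527, 199, 28, 53, 883] [0.724 0.631 0.055]
scene yellow [430.9 214.4] [419, 209, 26, 11, 111] [0.602 0.381 0.055]
scene yellow [442.7 232.6] [428, 221, 30, 23, 376] [0.677 0.361 0.055]
scene yellow [440.  251.2] [429, 247, 24, 10, 91] [0.734 0.313 0.055]
scene redlid [386.2 194.4] [378, 191, 17, 8, 112] [0.521 0.296 0.085]
scene redlid [388.8 220.3] [380, 215, 19, 11, 161] [0.624 0.242 0.085]
steel rim [ 0.38  -0.296  0.09 ] in scene [140. 209.]
copper rim [ 0.526 -0.297  0.09 ] in scene [146. 244.]
salt top [ 0.526 -0.429  0.08 ] in scene [ 85. 260.]
empty neck [0.394 0.286 0.09 ] in scene [359. 171.]
red lid [0.526 0.283 0.09 ] in scene [383. 195.]
green lid [0.626 0.227 0.09 ] in scene [384. 220.]
capA [0.303 0.362 0.087] in scene [367. 154.]
capB [0.549 0.435 0.087] in scene [438. 189.]
capC [0.681 0.357 0.087] in scene [444. 223.]
N [0.64  0.147 0.036] [354. 250.] r 0.657
E [ 0.694 -0.044  0.036] [283. 285.] r 0.696
S [ 0.502 -0.098  0.036] [233. 239.] r 0.511
W [0.446 0.091 0.036] [299. 211.] r 0.455
```

View pics/crop1.png

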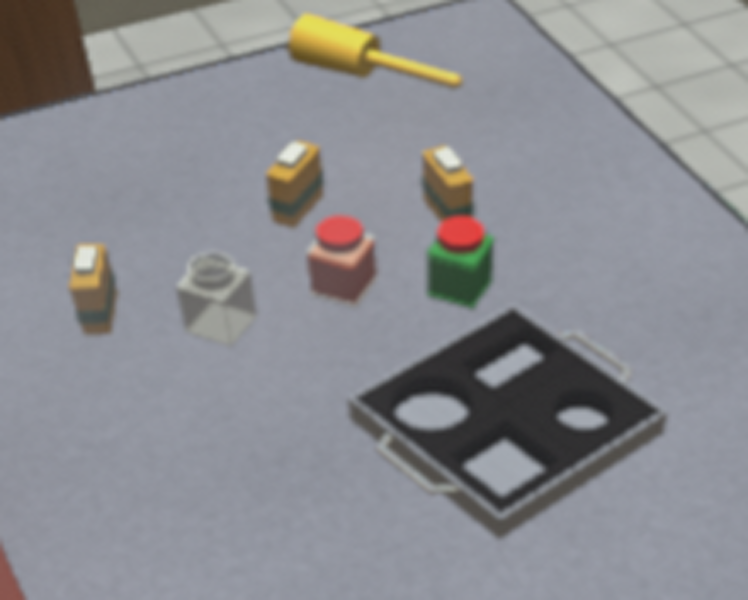

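The three tins are A (365,163) at y≈0.366, B (434,202) at y≈0.44 and C (440,238) at y≈0.36. B is farthest left, so B is the one. The caddy has yaw ≈16° and its centre at ≈(0.570,0.024). Going above tin B.

>>> play_rows --pt "-0.036 -0.005 0 0 1" --pt "-0.036 -0.005 0 0 1" --pt "-0.036 -0.005 0 0 1" --pt "-0.036 -0.005 0 0 1" --pt "-0.036 -0.005 0 0 1" --pt "-0.036 -0.005 0 0 1" --pt "-0.036 -0.005 0 0 1" --pt "-0.036 -0.005 0 0 1" --pt "-0.036 -0.005 0 0 1" --pt "-0.036 -0.005 0 0 1" --pt "0 0 0 0 1" --pt "0 0 0 0 1" --newtons 20

```text
clock: 1.35
tool_pos: [0.5401, 0.4447, 0.2219]
tcp_rot: [-179.9, -0.0, 160.4]
force: [0.6, 1.5, -0.4]
grip_width: 0.0867
```

```bash
cat >> h.py <<'E'
def rel(x,y,z,jaw=None):
    """print total shift in present tool axes, then turn about tool z, to bring TCP to x,y,z with jaw axis at world angle jaw (mod 180)"""
    s=robot.get_state(); r=R.from_euler('xyz',s['tcp_rot'],degrees=True).as_matrix(); p=np.array(s['tool_pos'])
    j=np.degrees(np.arctan2(r[1,1],r[0,1])); t=0 if jaw is None else -((jaw-j+90)%180-90)
    print('at',p.round(4),'jaw',round(j,1),'j7',round(s['joint_pos'][6],1),'w',round(s['grip_width'],4),'F',np.round(s['force'],1),'| shift',(r.T@(np.array([x,y,z])-p)).round(4),'turn',round(t,1))
E
python3 - <<'E'
from h import *
f,d=shot('wrist','w1'); rel(.542,.443,.22)
E
```

```text
at [0.5389 0.4459 0.222 ] jaw 70.5 j7 30.6 w 0.0871 F [0.3 0.6 0.2] | shift [-0.0039 -0.0017  0.002 ] turn 0
```

View pics/w1.png

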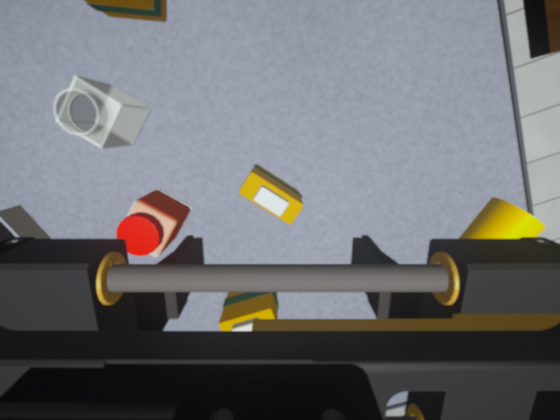

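Tin B has its top at about (270,195), with the white cap at its centre. The red-lid jar is at (139,235) and the empty jar at (78,110). Tin C is partly under the gripper at (248,310). Next I'll measure the tin's top face and the jar.

```bash
python3 - <<'E'
from h import *
f,d=load('w1'); hsv=cv2.cvtColor(np.ascontiguousarray(f),cv2.COLOR_RGB2HSV)
m=np.zeros(f.shape[:2],np.uint8); m[150:232,225:315]=255
y=cv2.inRange(hsv,(15,150,110),(32,255,255))&m
cap=cv2.inRange(hsv,(0,0,190),(180,60,255))&m
for nm,mm,z in(('top',y|cap,.076),('cap',cap,.087)):
    c=max(cv2.findContours(mm,0,2)[0],key=cv2.contourArea); b=cv2.boxPoints(cv2.minAreaRect(c)); P=pt(d,b,z)
    print(nm,b.round(0).tolist(),P[:,:2].mean(0).round(4),[ (np.linalg.norm(P[(i+1)%4]-P[i]).round(4),np.degrees(np.arctan2(*(P[(i+1)%4]-P[i])[1::-1])).round(1)) for i in range(4)])
r=cv2.inRange(hsv,(0,220,200),(5,255,255)); r[:, :100]=0; r[:,175:]=0
c=max(cv2.findContours(r,0,2)[0],key=cv2.contourArea); (cx,cy),q=cv2.minEnclosingCircle(c); P=pt(d,[(cx,cy),(cx+q,cy)],.09); print('lid',cx,cy,q,P[0].round(4),'rad',np.linalg.norm(P[1]-P[0]).round(4))
# far edges of jar foot/shoulder for yaw
E
```

```text
top [[238.0, 192.0], [252.0, 170.0], [304.0, 203.0], [290.0, 225.0]] [0.5392 0.4388] [(np.float64(0.0278), np.float64(127.6)), (np.float64(0.0654), np.float64(38.0)), (np.float64(0.0286), np.float64(-49.8)), (np.float64(0.0667), np.float64(-142.7))]
cap [[252.0, 200.0], [261.0, 186.0], [289.0, 203.0], [280.0, 217.0]] [0.54   0.4378] [(np.float64(0.0171), np.float64(128.2)), (np.float64(0.0335), np.float64(37.8)), (np.float64(0.0174), np.float64(-50.4)), (np.float64(0.0339), np.float64(-142.7))]
lid 137.5 236.0 20.718448638916016 [0.5278 0.2936 0.09  ] rad 0.0218
```

```bash
python3 -c "
from h import *
rel(.5395,.438,.042,127.5)"
```

```text
at [0.5389 0.4459 0.222 ] jaw 70.5 j7 30.6 w 0.0871 F [0.3 0.6 0.2] | shift [-0.0034 -0.0072  0.18  ] turn -57.0
```

>>> play_rows --pt "-0.0035 -0.007 0 0 1" --pt "0 0 0.01 -7.1 1" --pt "0 0 0.01 -7.1 1" --pt "0 0 0.01 -7.1 1" --pt "0 0 0.01 -7.1 1" --pt "0 0 0.01 -7.1 1" --pt "0 0 0.01 -7.1 1" --pt "0 0 0.01 -7.1 1" --pt "0 0 0.01 -7.1 1" --pt "0 0 0 0 1" --pt "0 0 0 0 1"

```text
clock: 2.5
tool_pos: [0.5398, 0.4381, 0.1429]
tcp_rot: [180.0, -0.0, -142.8]
force: [-0.7, 0.1, 0.3]
grip_width: 0.0869
```

```bash
python3 - <<'E'
from h import *
f,d=shot('wrist','w2'); rel(.5395,.438,.042,127.5)
hsv=cv2.cvtColor(np.ascontiguousarray(f),cv2.COLOR_RGB2HSV)
cap=cv2.inRange(hsv,(0,0,170),(180,60,255))
for c in cv2.findContours(cap,0,2)[0]:
    if cv2.contourArea(c)>150:
        b=cv2.boxPoints(cv2.minAreaRect(c)); P=pt(d,b,.087); print(b.round().tolist(),P[:,:2].mean(0).round(4),np.linalg.norm(P[1]-P[0]).round(4),np.linalg.norm(P[2]-P[1]).round(4),np.degrees(np.arctan2(*(P[1]-P[0])[1::-1])).round(1))
E
```

```text
at [0.5401 0.4383 0.1433] jaw 127.2 j7 84.9 w 0.0873 F [ 0.5 -0.5  0.4] | shift [7.000e-04 1.000e-04 1.013e-01] turn -0.3
[[166.0, 329.0], [166.0, 293.0], [371.0, 293.0], [371.0, 329.0]] [0.6061 0.4799] 0.0347 0.1686 -148.5
[[147.0, 122.0], [147.0, 83.0], [165.0, 83.0], [165.0, 122.0]] [0.5207 0.3189] 0.0258 0.0123 -149.2
[[426.0, 25.0], [452.0, 24.0], [453.0, 53.0], [427.0, 54.0]] [0.3736 0.4471] 0.0169 0.0178 129.5
[[5.0, 249.0], [21.0, -12.0], [571.0, 23.0], [555.0, 284.0]] [0.4897 0.4137] 0.1866 0.355 -159.3
```

>>> play_rows --pt "0 0 0.025 0 1" --pt "0 0 0.025 0 1" --pt "0 0 0.025 0 1" --pt "0 0 0.016 0 1" --pt "0 0 0.01 0 1" --pt "0 0 0 0 1" --pt "0 0 0 0 -1" --pt "0 0 0 0 -1" --pt "0 0 0 0 -1" --pt "0 0 0 0 -1" --pt "0 0 0 0 -1" --pt "0 0 0 0 -1" --pt "0 0 0 0 -1" --pt "0 0 0 0 -1" --newtons 20

```text
clock: 3.95
tool_pos: [0.5403, 0.4379, 0.0416]
tcp_rot: [180.0, -0.0, -142.7]
force: [-0.4, 0.6, 0.0]
grip_width: 0.0308
```

>>> play_rows --pt "0 0 0 0 -1" --pt "0 0 -0.01 0 -1" --pt "0 0 -0.02 0 -1" --pt "0 0 -0.03 0 -1" --pt "0 0 -0.03 0 -1" --pt "0 0 -0.03 0 -1" --pt "0 0 -0.02 0 -1" --pt "0 0 0 0 -1"

```text
clock: 4.75
tool_pos: [0.5417, 0.439, 0.1861]
tcp_rot: [180.0, 0.4, -142.7]
force: [0.6, 0.2, -1.5]
grip_width: 0.0277
```

```bash
python3 -c "
from h import *
rel(.604,.085,.18,106)"
```

```text
at [0.5417 0.439  0.1861] jaw 127.3 j7 85.1 w 0.0277 F [ 0.6  0.2 -1.5] | shift [ 0.1652 -0.3193  0.0049] turn 21.3
```

>>> play_rows --pt "0.007 -0.0135 0 0 -1" --pt "0.0135 -0.0265 0 0 -1" --pt "0.0135 -0.0265 0 0 -1" --pt "0.0135 -0.0265 0 0 -1" --pt "0.0135 -0.0265 0 0 -1" --pt "0.0135 -0.0265 0 0 -1" --pt "0.0135 -0.0265 0 0 -1" --pt "0.0135 -0.0265 0 0 -1" --pt "0.0135 -0.0265 0 0 -1" --pt "0.0135 -0.0265 0 0 -1" --pt "0.0135 -0.0265 0 0 -1" --pt "0.0135 -0.0265 0 0 -1" --pt "0.0095 -0.0145 0 0 -1" --pt "0 0 0 7.1 -1" --pt "0 0 0 7.1 -1" --pt "0 0 0 7.1 -1" --pt "0 0 0 0 -1" --pt "0 0 0 0 -1"

```text
clock: 6.55
tool_pos: [0.6021, 0.0829, 0.1805]
tcp_rot: [-180.0, -0.1, -163.8]
force: [-0.2, 0.3, -0.8]
grip_width: 0.0282
```

```bash
python3 - <<'E'
from h import *
f,d=shot('wrist','w3'); rel(.604,.085,.18,106)
print(px(d,[[.604,.085,.036],[.510,.058,.036],[.631,-.010,.036],[.537,-.037,.036]]).round(0).tolist())
E
```

```text
at [0.6023 0.0832 0.1807] jaw 106.2 j7 97.1 w 0.0279 F [ 0.2  0.  -1.3] | shift [-0.0021  0.0013  0.0007] turn 0.2
[[278.0, 199.0], [279.0, 101.0], [185.0, 199.0], [177.0, 101.0]]
```

View pics/w3.png

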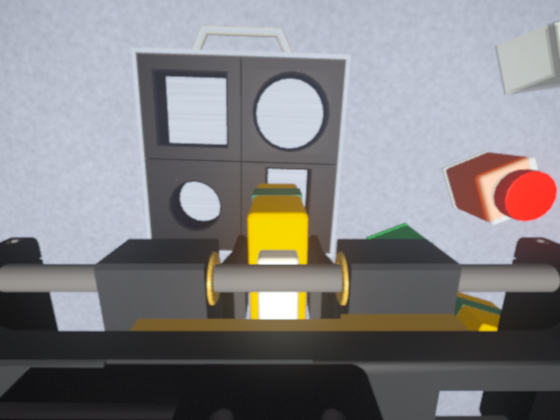

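The wrist view shows the caddy with the square well at (197,110), the large round at (290,112), the small round at (200,202), and the oblong well half hidden behind the held tin. The four-holder junction is at (241,160). My estimate is about 12 px off, so I'll re-measure the caddy from this view.

```bash
python3 - <<'E'
from h import *
f,d=load('w3'); g=cv2.cvtColor(np.ascontiguousarray(f),cv2.COLOR_RGB2GRAY)
for n,uv in dict(TL=(135,52),TR=(350,57),J=(241,160),seamtop=(241,57),seamL=(147,158),seamR=(335,164)).items(): print(n,pt(d,uv,.036)[0].round(4))
P=pt(d,[(135,52),(350,57),(147,158),(335,164),(241,57),(241,160)],.036)
an=lambda a,b:np.degrees(np.arctan2(*(b-a)[1::-1])).round(1)
print('angles',an(P[0],P[1]),an(P[2],P[3]),an(P[4],P[5]),'w',np.linalg.norm(P[1]-P[0]).round(4))
# floor visible areas (bright inside black) at z=.004
m=cv2.inRange(g,140,255)
k=np.zeros_like(m); k[66:155,150:232]=1; k2=np.zeros_like(m); k2[66:160,245:335]=1; k3=np.zeros_like(m); k3[165:235,155:235]=1
for n,kk in(('sq',k),('big',k2),('small',k3)):
    c=max(cv2.findContours(m*kk,0,2)[0],key=cv2.contourArea); print(n,cv2.boundingRect(c))
a=cv2.resize(f[40:260,120:360],None,fx=3,fy=2.7,interpolation=cv2.INTER_CUBIC); 
cv2.imwrite('pics/crop2.png',np.clip(a[...,::-1].astype(int)*1.6,0,255).astype(np.uint8))
E
```

```text
TL [ 0.5053 -0.0835  0.036 ]
TR [0.4532 0.1114 0.036 ]
J [0.575 0.037 0.036]
seamtop [0.4819 0.013  0.036 ]
seamL [ 0.5999 -0.0558  0.036 ]
seamR [0.552  0.1306 0.036 ]
angles 105.0 104.4 14.4 w 0.2017
sq (166, 76, 61, 69)
big (256, 79, 67, 69)
small (180, 182, 40, 39)
```

View pics/crop2.png

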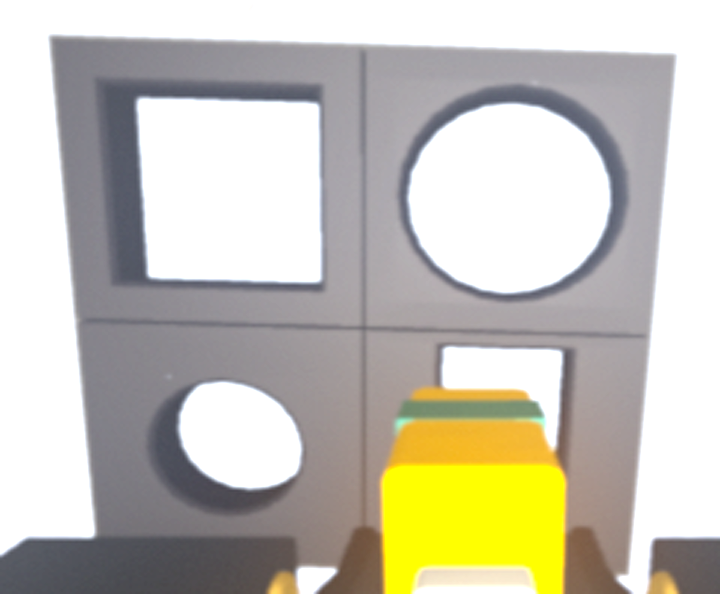

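```bash
python3 - <<'E'
from h import *
f,d=load('w3')
print('big rim',pt(d,[(291.3,111.1)],.036).round(4),'exp .5152 .072')
print('big floor',pt(d,[(289.5,113.2)],.004).round(4))
q=[(120+x/3,40+y/2.7) for x,y in((97,80),(325,86),(325,288),(112,286))]
P=pt(d,q,.036); print('sq rim',P.mean(0).round(4),[np.linalg.norm(P[i]-P[i-1]).round(4) for i in range(4)],'exp .540 -.0228')
c=np.array([.575,.037]); 
fs,d2=load('scene0'); print('scene big well',px(d2,[.5152,.072,.036]).round(),'jar',px(d2,[.54,-.0228,.036]).round(), 'shaker',px(d2,[.6348,.002,.036]).round())
rel(.610,.0968,.18,104.7)
E
```

```text
big rim [[0.5151 0.0725 0.036 ]] exp .5152 .072
big floor [[0.5158 0.0722 0.004 ]]
sq rim [ 0.541  -0.0217  0.036 ] [np.float64(0.0712), np.float64(0.0722), np.float64(0.0699), np.float64(0.0718)] exp .540 -.0228
scene big well [[302. 227.]] jar [[269. 241.]] shaker [[293. 263.]]
at [0.6023 0.0832 0.1807] jaw 106.2 j7 97.1 w 0.0279 F [ 0.2  0.  -1.3] | shift [-0.0112  0.0109  0.0007] turn 1.5
```

>>> play_rows --pt "-0.011 0.011 0 1.5 -1" --pt "0 0 0 0 -1" --pt "0 0 0.02 0 -1" --pt "0 0 0.03 0 -1" --pt "0 0 0.025 0 -1" --pt "0 0 0.01 0 -1" --pt "0 0 0 0 -1" --pt "0 0 0 0 -1"

```text
clock: 7.4
tool_pos: [0.611, 0.0973, 0.0976]
tcp_rot: [-180.0, 0.1, -165.4]
force: [0.3, 0.4, -0.7]
grip_width: 0.0275
```

```bash
python3 -c "
from h import *
rel(.610,.0968,.047,104.7)"
```

```text
at [0.611  0.0973 0.0976] jaw 104.6 j7 95.2 w 0.0275 F [ 0.3  0.4 -0.7] | shift [ 0.0011 -0.0002  0.0506] turn -0.1
```

>>> play_rows --pt "0.001 0 0.015 0 -1" --pt "0 0 0.015 0 -1" --pt "0 0 0.01 0 -1" --pt "0 0 0.006 0 -1" --pt "0 0 0.003 0 -1" --pt "0 0 0.001 0 -1" --pt "0 0 0 0 -1"

```text
clock: 8.1
tool_pos: [0.6097, 0.0971, 0.0467]
tcp_rot: [-180.0, 0.0, -165.5]
force: [0.5, -1.0, -1.5]
grip_width: 0.0277
```

>>> play_rows --pt "0 0 0.001 0 -1" --pt "0 0 0 0 -0.2" --pt "0 0 0 0 0.1" --pt "0 0 0 0 0.2" --pt "0 0 0 0 0.2" --pt "0 0 0 0 0.2" --pt "0 0 -0.015 0 0.2" --pt "0 0 -0.025 0 0.2" --pt "0 0 -0.04 0 0.2" --pt "0 0 -0.04 0 1" --pt "0 0 -0.03 0 1" --pt "0 0 0 0 1"

```text
clock: 9.3
tool_pos: [0.612, 0.0974, 0.202]
tcp_rot: [180.0, 0.5, -165.5]
force: [-0.2, -1.1, 0.0]
grip_width: 0.0687
```

```bash
python3 - <<'E'
from h import *
f,d=shot('wrist','w4'); rel(.528,.294,.2,104.7)
f2,d2=shot('side','side1')
a=cv2.resize(f2[60:260,150:370],None,fx=2.5,fy=2.5,interpolation=cv2.INTER_CUBIC)
cv2.imwrite('pics/crop3.png',np.hstack([cv2.resize(f[:320],(400,500))[...,::-1],a[...,::-1][:, :400]]))
E
```

```text
at [0.6109 0.0973 0.1992] jaw 104.5 j7 94.3 w 0.0727 F [-0.8 -0.8 -0.5] | shift [ 0.0309  0.2112 -0.0009] turn -0.2
```

View pics/crop3.png

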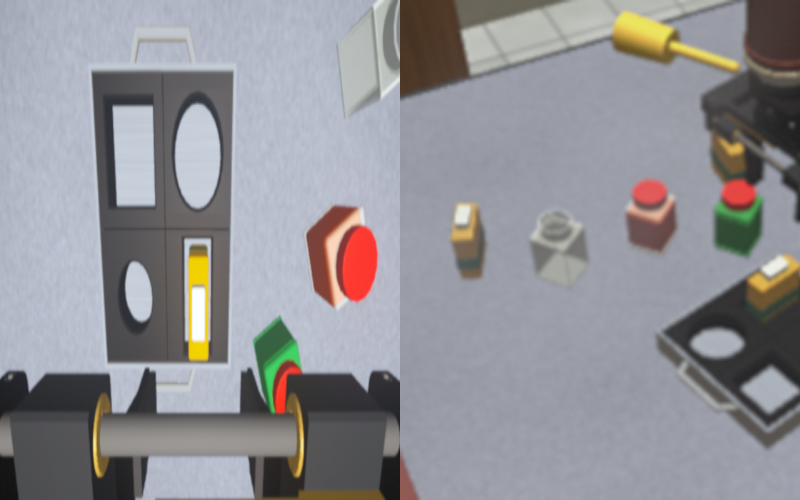

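The tin stands upright in the oblong well (left picture (198,300), right picture (775,280)). The red jar is next.

>>> play_rows --pt "0.0025 0.0165 0 0 1" --pt "0.004 0.028 0 0 1" --pt "0.004 0.028 0 0 1" --pt "0.004 0.028 0 0 1" --pt "0.004 0.028 0 0 1" --pt "0.004 0.028 0 0 1" --pt "0.004 0.028 0 0 1" --pt "0.0045 0.0265 0 0 1" --pt "0 0 0 0 1" --pt "0 0 0 0 1"

```text
clock: 10.4
tool_pos: [0.525, 0.2946, 0.1944]
tcp_rot: [-180.0, -0.1, -165.3]
force: [1.3, -0.8, 0.0]
grip_width: 0.0872
```

```bash
python3 - <<'E'
from h import *
f,d=shot('wrist','w5'); rel(.528,.294,.2)
hsv=cv2.cvtColor(np.ascontiguousarray(f),cv2.COLOR_RGB2HSV)
c0=px(d,[.528,.294,.09])[0]; print('exp lid',c0.round())
r=cv2.inRange(hsv,(0,225,180),(5,255,255))
for c in cv2.findContours(r,0,2)[0]:
    if cv2.contourArea(c)>300:
        (cx,cy),q=cv2.minEnclosingCircle(c); P=pt(d,[(cx,cy),(cx+q,cy)],.09); print('lid',round(cx),round(cy),P[0].round(4),'rad',np.linalg.norm(P[1]-P[0]).round(4))
x,y=c0.astype(int); a=f[max(0,y-75):y+75,max(0,x-100):x+100]; print('crop origin',max(0,x-100),max(0,y-75))
cv2.imwrite('pics/crop4.png',cv2.resize(a,None,fx=4,fy=4,interpolation=cv2.INTER_CUBIC)[...,::-1])
E
```

```text
at [0.5258 0.2935 0.1946] jaw 104.6 j7 72.4 w 0.0868 F [-0.2 -1.1 -0.6] | shift [-0.0022 -0.0001 -0.0054] turn 0
exp lid [275. 210.]
crop origin 175 134
```

View pics/crop4.png

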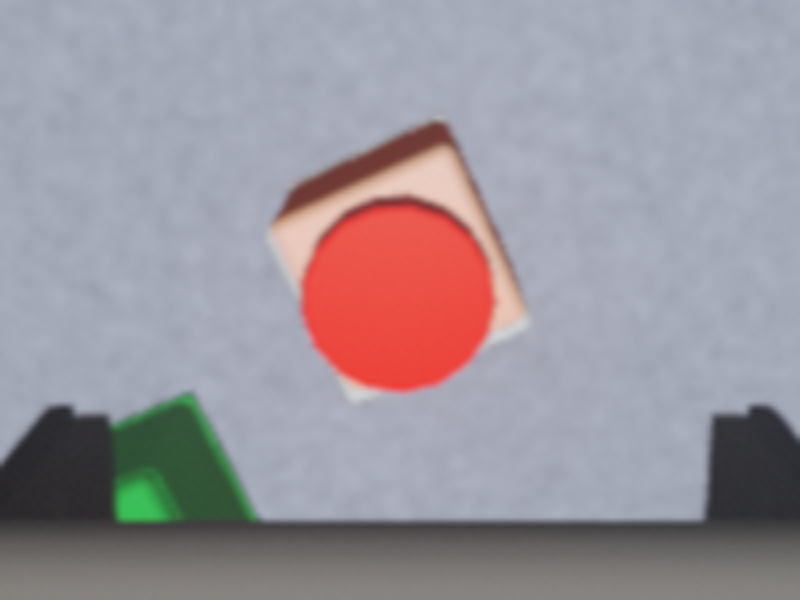

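The crop shows the red jar. The glass shoulder corners are at crop (272,228), (450,148), (527,320) and (352,400), and the lid centre is at (398,293).

```bash
python3 - <<'E'
from h import *
f,d=load('w5'); g=lambda L:[(175+x/4,134+y/4) for x,y in L]
P=pt(d,g([(272,228),(450,148),(527,320),(352,400)]),.07); print(P.mean(0).round(4),[(np.linalg.norm(P[i]-P[i-1]).round(4),np.degrees(np.arctan2(*(P[i]-P[i-1])[1::-1])).round(1)) for i in range(4)])
print('lid',pt(d,g([(398,293)]),.09).round(4)); rel(*P.mean(0)[:2],.042,90)
E
```

```text
[0.5268 0.2934 0.07  ] [(np.float64(0.0487), np.float64(-142.2)), (np.float64(0.0477), np.float64(129.0)), (np.float64(0.0474), np.float64(39.2)), (np.float64(0.049), np.float64(-49.6))]
lid [[0.5259 0.2928 0.09  ]]
at [0.5258 0.2935 0.1946] jaw 104.6 j7 72.4 w 0.0868 F [-0.2 -1.1 -0.6] | shift [-0.0011 -0.0002  0.1526] turn 14.6
```

>>> play_rows --pt "0 0 0.01 -8.2 1" --pt "0 0 0.02 -8.2 1" --pt "0 0 0.03 -8.1 1" --pt "0 0 0.03 0 1" --pt "0 0 0.03 0 1" --pt "0 0 0.02 0 1" --pt "0 0 0.012 0 1" --pt "0 0 0 0 1" --pt "0 0 0 0 -1" --pt "0 0 0 0 -1" --pt "0 0 0 0 -1" --pt "0 0 0 0 -1" --pt "0 0 0 0 -1" --pt "0 0 0 0 -1" --newtons 25

```text
clock: 11.85
tool_pos: [0.5268, 0.2936, 0.0439]
tcp_rot: [-180.0, 0.0, -141.0]
force: [0.0, -0.7, 2.8]
grip_width: 0.0517
```

>>> play_rows --pt "0 0 0 0 -1" --pt "0 0 -0.01 0 -1" --pt "0 0 -0.02 0 -1" --pt "0 0 -0.03 0 -1" --pt "0 0 -0.03 0 -1" --pt "0 0 -0.03 0 -1" --pt "0 0 -0.02 0 -1" --pt "0 0 0 0 -1"

```text
clock: 12.65
tool_pos: [0.5277, 0.2946, 0.187]
tcp_rot: [-180.0, 0.3, -141.0]
force: [0.3, 0.5, -3.0]
grip_width: 0.0522
```

```bash
python3 -c "
from h import *
rel(.541,-.0225,.18,104.7)"
```

```text
at [0.5277 0.2946 0.187 ] jaw 129.0 j7 96.3 w 0.0522 F [ 0.3  0.5 -3. ] | shift [ 0.1894 -0.2546  0.0061] turn 24.3
```

>>> play_rows --pt "0.008 -0.0106 0 0 -1" --pt "0.0158 -0.0212 0 0 -1" --pt "0.0158 -0.0212 0 0 -1" --pt "0.0158 -0.0212 0 0 -1" --pt "0.0158 -0.0212 0 0 -1" --pt "0.0158 -0.0212 0 0 -1" --pt "0.0158 -0.0212 0 0 -1" --pt "0.0158 -0.0212 0 0 -1" --pt "0.0158 -0.0212 0 0 -1" --pt "0.0158 -0.0212 0 0 -1" --pt "0.0158 -0.0212 0 0 -1" --pt "0.0158 -0.0212 0 0 -1" --pt "0.0076 -0.0108 0 0 -1" --pt "0 0 0 8.1 -1" --pt "0 0 0 8.1 -1" --pt "0 0 0 8.1 -1" --pt "0 0 0 0 -1" --pt "0 0 0 0 -1"

```text
clock: 14.45
tool_pos: [0.5392, -0.0232, 0.1828]
tcp_rot: [180.0, -0.1, -165.0]
force: [-0.5, 0.3, -2.4]
grip_width: 0.0522
```

```bash
python3 -c "
from h import *
rel(.541,-.0225,.048,104.7)"
```

```text
at [ 0.5392 -0.0232  0.1828] jaw 105.0 j7 104.9 w 0.0522 F [-0.5  0.3 -2.4] | shift [-0.0021  0.0002  0.1348] turn 0.3
```

>>> play_rows --pt "-0.0015 0 0.02 0 -1" --pt "0 0 0.035 0 -1" --pt "0 0 0.03 0 -1" --pt "0 0 0.015 0 -1" --pt "0 0 0.015 0 -1" --pt "0 0 0.01 0 -1" --pt "0 0 0.006 0 -1" --pt "0 0 0.003 0 -1" --pt "0 0 0.001 0 -1" --pt "0 0 0 0 -1"

```text
clock: 15.45
tool_pos: [0.5415, -0.023, 0.049]
tcp_rot: [-180.0, 0.0, -165.2]
force: [-0.2, 0.2, -2.2]
grip_width: 0.0517
```

>>> play_rows --pt "0 0 0.001 0 -1" --pt "0 0 0.001 0 -1" --pt "0 0 0 0 -1"

```text
clock: 15.75
tool_pos: [0.5417, -0.023, 0.0479]
tcp_rot: [180.0, 0.1, -165.3]
force: [-5.0, -0.0, 9.3]
grip_width: 0.0518
```

>>> play_rows --pt "0 0 -0.001 0 -1" --pt "0 0 0 0 0.4" --pt "0 0 0 0 0.6" --pt "0 0 0 0 0.6" --pt "0 0 0 0 0.6" --pt "0 0 -0.015 0 0.6" --pt "0 0 -0.025 0 0.6" --pt "0 0 -0.04 0 0.6" --pt "0 0 -0.04 0 1" --pt "0 0 -0.03 0 1" --pt "0 0 0 0 1"

```text
clock: 16.85
tool_pos: [0.5435, -0.0231, 0.2022]
tcp_rot: [-179.9, 0.4, -165.3]
force: [1.2, 0.0, -0.0]
grip_width: 0.0841
```

```bash
python3 - <<'E'
from h import *
f,d=shot('wrist','w6'); rel(.38,-.29,.2)
f2,d2=shot('side','side2'); f3,d3=shot('scene','scene2')
a=lambda f,y,x:cv2.resize(f[y:y+140,x:x+140],(400,400),interpolation=cv2.INTER_CUBIC)[...,::-1]
cv2.imwrite('pics/crop5.png',np.hstack([a(f2,130,230),a(f3,190,230)]))
# tumbler + shaker positions from the scene and side masks by rough two-view rays
E
```

```text
at [ 0.5424 -0.023   0.1997] jaw 104.7 j7 104.5 w 0.0851 F [-0.2 -0.5 -0.7] | shift [ 0.2249 -0.2169 -0.0012] turn 0
```

View pics/crop5.png

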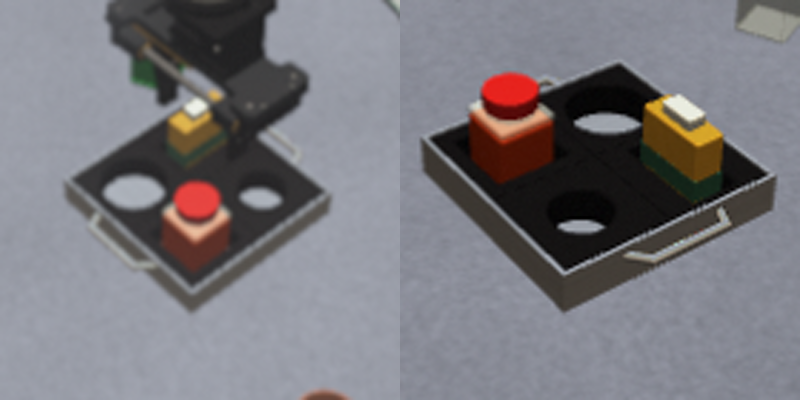

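Side crop: jar at (196,220) and tin at (195,130), both down in their wells; the scene crop agrees. Next I'll turn the jaw to ~60° and go above the steel tumbler.

>>> play_rows --pt "0 0 0 7.5 1" --pt "0 0 0 7.5 1" --pt "0 0 0 7.5 1" --pt "0 0 0 7.5 1" --pt "0 0 0 7.5 1" --pt "0 0 0 7.5 1" --pt "0 -0.016 0 0 1" --pt "0.0005 -0.03 0 0 1" --pt "0.0005 -0.03 0 0 1" --pt "0.0005 -0.03 0 0 1" --pt "0.0005 -0.03 0 0 1" --pt "0.0005 -0.03 0 0 1" --pt "0.0005 -0.03 0 0 1" --pt "0.0005 -0.03 0 0 1" --pt "0.0005 -0.03 0 0 1" --pt "0.0005 -0.03 0 0 1" --pt "0.0005 -0.026 0 0 1" --pt "0 0 0 0 1" --pt "0 0 0 0 1"

```text
clock: 18.9
tool_pos: [0.3784, -0.2903, 0.1968]
tcp_rot: [180.0, -0.1, 149.8]
force: [-0.2, 0.2, -0.8]
grip_width: 0.087
```

```bash
python3 - <<'E'
from h import *
f,d=shot('wrist','w7'); rel(.38,-.29,.2); print(px(d,[[.38,-.29,.09],[.526,-.29,.09]]).round())
E
```

```text
at [ 0.3791 -0.2896  0.1969] jaw 59.8 j7 91.3 w 0.087 F [ 0.1  1.2 -0.3] | shift [-0.001   0.0001 -0.0031] turn 0
[[278. 208.]
 [348. 324.]]
```

View pics/w7.png

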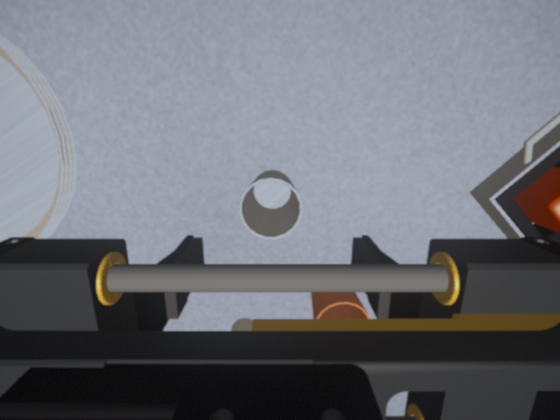

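The steel tumbler's rim circle is centred at (271,208) with radius 30 px. Copper is at (341,312) and the shaker at (243,325).

```bash
python3 - <<'E'
from h import *
f,d=load('w7'); P=pt(d,[(271,208),(241,208),(301,208)],.09); print(P.round(4),np.linalg.norm(P[2]-P[1]))
print('foot',pt(d,[(272,192)],.002).round(4))
rel(*P[0,:2],.044)
E
```

```text
[[ 0.377  -0.2957  0.09  ]
 [ 0.3629 -0.3199  0.09  ]
 [ 0.3911 -0.2714  0.09  ]] 0.0561333034729859
foot [[ 0.3798 -0.298   0.002 ]]
at [ 0.3791 -0.2896  0.1969] jaw 59.8 j7 91.3 w 0.087 F [ 0.1  1.2 -0.3] | shift [-0.0014 -0.0063  0.1529] turn 0
```

>>> play_rows --pt "-0.0025 -0.0065 0.01 0 1" --pt "0 0 0.03 0 1" --pt "0 0 0.03 0 1" --pt "0 0 0.03 0 1" --pt "0 0 0.03 0 1" --pt "0 0 0.015 0 1" --pt "0 0 0.008 0 1" --pt "0 0 0 0 1" --pt "0 0 0 0 -1" --pt "0 0 0 0 -1" --pt "0 0 0 0 -1" --pt "0 0 0 0 -1" --pt "0 0 0 0 -1" --pt "0 0 0 0 -1" --newtons 20

```text
clock: 20.35
tool_pos: [0.3788, -0.2971, 0.045]
tcp_rot: [180.0, 0.0, 149.7]
force: [-0.7, -1.8, 3.9]
grip_width: 0.0587
```

>>> play_rows --pt "0 0 0 0 -1" --pt "0 0 -0.01 0 -1" --pt "0 0 -0.02 0 -1" --pt "0 0 -0.03 0 -1" --pt "0 0 -0.03 0 -1" --pt "0 0 -0.03 0 -1" --pt "0 0 -0.02 0 -1" --pt "0 0 0 0 -1"

```text
clock: 21.15
tool_pos: [0.3796, -0.2977, 0.1876]
tcp_rot: [179.9, 0.3, 149.7]
force: [0.3, 0.9, -1.8]
grip_width: 0.0587
```

```bash
python3 -c "
from h import *
rel(.5152,.0722,.185,59.7)"
```

```text
at [ 0.3796 -0.2977  0.1876] jaw 59.7 j7 92.6 w 0.0587 F [ 0.3  0.9 -1.8] | shift [0.0694 0.3878 0.0026] turn 0.0
```

>>> play_rows --pt "0.0025 0.014 0 0 -1" --pt "0.005 0.0277 0 0 -1" --pt "0.005 0.0277 0 0 -1" --pt "0.005 0.0277 0 0 -1" --pt "0.005 0.0277 0 0 -1" --pt "0.005 0.0277 0 0 -1" --pt "0.005 0.0277 0 0 -1" --pt "0.005 0.0277 0 0 -1" --pt "0.005 0.0277 0 0 -1" --pt "0.005 0.0277 0 0 -1" --pt "0.005 0.0277 0 0 -1" --pt "0.005 0.0277 0 0 -1" --pt "0.005 0.0277 0 0 -1" --pt "0.005 0.0277 0 0 -1" --pt "0.002 0.014 0 0 -1" --pt "0 0 0 0 -1" --pt "0 0 0 0 -1"

```text
clock: 22.85
tool_pos: [0.5136, 0.0721, 0.184]
tcp_rot: [-179.9, -0.0, 149.7]
force: [-0.2, -0.2, -1.4]
grip_width: 0.0587
```

```bash
python3 -c "
from h import *
rel(.5152,.0722,.049,59.7)"
```

```text
at [0.5136 0.0721 0.184 ] jaw 59.7 j7 47.9 w 0.0587 F [-0.2 -0.2 -1.4] | shift [-0.0014  0.0011  0.135 ] turn -0.0
```

>>> play_rows --pt "-0.0012 0.001 0.02 0 -1" --pt "0 0 0.035 0 -1" --pt "0 0 0.03 0 -1" --pt "0 0 0.015 0 -1" --pt "0 0 0.015 0 -1" --pt "0 0 0.01 0 -1" --pt "0 0 0.006 0 -1" --pt "0 0 0.002 0 -1" --pt "0 0 0.001 0 -1" --pt "0 0 0 0 -1"

```text
clock: 23.85
tool_pos: [0.516, 0.0736, 0.051]
tcp_rot: [180.0, 0.0, 149.7]
force: [0.8, -0.3, -1.4]
grip_width: 0.0592
```

>>> play_rows --pt "0 0 0.001 0 -1" --pt "0 0 0 0 -1"

```text
clock: 24.05
tool_pos: [0.5158, 0.0737, 0.0498]
tcp_rot: [180.0, 0.0, 149.7]
force: [0.2, -0.0, -0.1]
grip_width: 0.059
```

>>> play_rows --pt "0 0 0.0005 0 -1" --pt "0 0 0 0 0.5" --pt "0 0 0 0 0.75" --pt "0 0 0 0 0.75" --pt "0 0 0 0 0.75" --pt "0 0 0 0 0.75" --pt "0 0 -0.015 0 0.75" --pt "0 0 -0.025 0 0.75" --pt "0 0 -0.04 0 0.75" --pt "0 0 -0.04 0 1" --pt "0 0 -0.03 0 1" --pt "0 0 0 0 1"

```text
clock: 25.25
tool_pos: [0.5179, 0.074, 0.2037]
tcp_rot: [179.7, 0.3, 149.7]
force: [0.6, -1.1, 0.0]
grip_width: 0.0858
```

```bash
python3 - <<'E'
from h import *
f,d=shot('wrist','w8'); rel(.53,-.425,.2)
f3,d3=shot('scene','scene3')
a=lambda f,y,x:cv2.resize(f[y:y+160,x:x+160],(400,400),interpolation=cv2.INTER_CUBIC)[...,::-1]
cv2.imwrite('pics/crop6.png',np.hstack([a(f,100,190),a(f3,180,220)]))
d0=load('scene0')[1]; print('shaker scene (89,262)->',pt(d0,[(88,262)],.08).round(3))
# tumbler rim in the wrist view expected
print(px(d,[.5152,.0722,.094]).round())
E
```

```text
at [0.5168 0.0739 0.2012] jaw 59.7 j7 47.8 w 0.0863 F [ 0.2 -0.5 -1. ] | shift [-0.2629 -0.4242  0.0006] turn 0
shaker scene (89,262)-> [[ 0.534 -0.423  0.08 ]]
[[273. 204.]]
```

View pics/crop6.png

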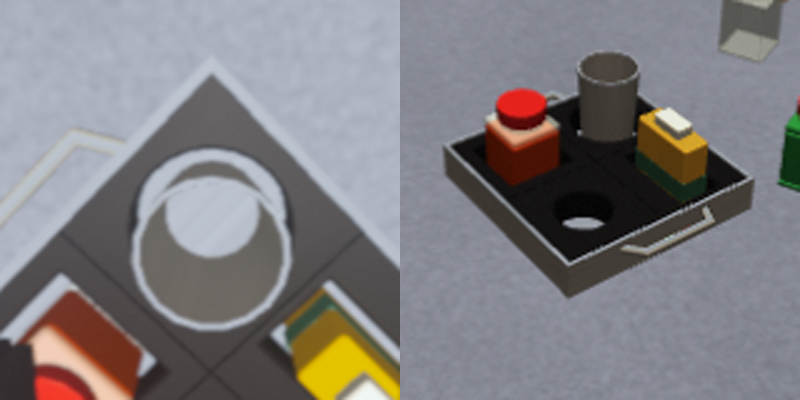

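The tumbler stands in the round well at wrist crop (212,250), inside a clear rim, with the jar and tin still upright in the scene crop. On to the shaker.

>>> play_rows --pt "-0.007 -0.012 0 0 1" --pt "-0.0155 -0.025 0 0 1" --pt "-0.0155 -0.025 0 0 1" --pt "-0.0155 -0.025 0 0 1" --pt "-0.0155 -0.025 0 0 1" --pt "-0.0155 -0.025 0 0 1" --pt "-0.0155 -0.025 0 0 1" --pt "-0.0155 -0.025 0 0 1" --pt "-0.0155 -0.025 0 0 1" --pt "-0.0155 -0.025 0 0 1" --pt "-0.0155 -0.025 0 0 1" --pt "-0.0155 -0.025 0 0 1" --pt "-0.0155 -0.025 0 0 1" --pt "-0.0155 -0.025 0 0 1" --pt "-0.0155 -0.025 0 0 1" --pt "-0.0155 -0.025 0 0 1" --pt "-0.0155 -0.025 0 0 1" --pt "-0.0085 -0.012 0 0 1" --pt "0 0 0 0 1" --pt "0 0 0 0 1"

```text
clock: 27.35
tool_pos: [0.5291, -0.4247, 0.1982]
tcp_rot: [180.0, -0.1, 149.7]
force: [0.5, -0.4, -0.1]
grip_width: 0.087
```

```bash
python3 - <<'E'
from h import *
f,d=shot('wrist','w9'); rel(.532,-.424,.2); c=px(d,[.532,-.424,.084])[0].astype(int); print(c, 'origin',c-[100,75])
cv2.imwrite('pics/crop7.png',cv2.resize(f[c[1]-75:c[1]+75,c[0]-100:c[0]+100],None,fx=4,fy=4,interpolation=cv2.INTER_CUBIC)[...,::-1])
E
```

```text
at [ 0.5296 -0.424   0.1986] jaw 59.8 j7 104.7 w 0.087 F [ 0.1  0.3 -0.4] | shift [-0.002   0.0012 -0.0014] turn 0
[278 206] origin [178 131]
```

View pics/crop7.png

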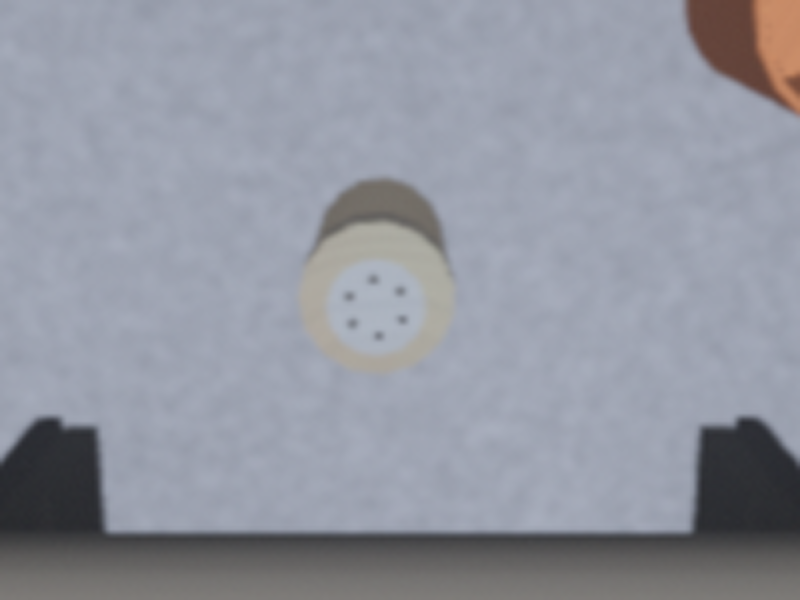

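The shaker's perforated top is centred at crop (377,307). Copper is at the top right, clear of the fingers.

```bash
python3 - <<'E'
from h import *
f,d=load('w9'); P=pt(d,[(272.3,207.8)],.084)[0]; print(P.round(4)); 
Q=pt(d,[(178+300/4,131+300/4),(178+455/4,131+300/4)],.07); print(np.linalg.norm(Q[1]-Q[0]).round(4),Q.mean(0).round(4)); rel(P[0],P[1],.044)
E
```

```text
[ 0.5298 -0.4301  0.084 ]
0.0391 [ 0.5314 -0.4312  0.07  ]
at [ 0.5296 -0.424   0.1986] jaw 59.8 j7 104.7 w 0.087 F [ 0.1  0.3 -0.4] | shift [-0.0033 -0.0052  0.1545] turn 0
```

>>> play_rows --pt "-0.004 -0.0055 0.01 0 1" --pt "0 0 0.03 0 1" --pt "0 0 0.03 0 1" --pt "0 0 0.03 0 1" --pt "0 0 0.03 0 1" --pt "0 0 0.015 0 1" --pt "0 0 0.009 0 1" --pt "0 0 0 0 1" --pt "0 0 0 0 -1" --pt "0 0 0 0 -1" --pt "0 0 0 0 -1" --pt "0 0 0 0 -1" --pt "0 0 0 0 -1" --pt "0 0 0 0 -1" --pt "0 0 0 0 -1" --pt "0 0 0 0 -1" --newtons 20

```text
clock: 29.0
tool_pos: [0.5302, -0.4321, 0.0451]
tcp_rot: [180.0, -0.0, 149.7]
force: [0.1, 0.4, 0.4]
grip_width: 0.0376
```

>>> play_rows --pt "0 0 0 0 -1" --pt "0 0 -0.01 0 -1" --pt "0 0 -0.02 0 -1" --pt "0 0 -0.03 0 -1" --pt "0 0 -0.03 0 -1" --pt "0 0 -0.03 0 -1" --pt "0 0 -0.02 0 -1" --pt "0 0 0 0 -1"

```text
clock: 29.8
tool_pos: [0.5311, -0.4335, 0.1892]
tcp_rot: [-180.0, 0.3, 149.7]
force: [0.1, -0.1, -0.2]
grip_width: 0.038
```

```bash
python3 -c "
from h import *
rel(.6345,.0025,.185,59.7)"
```

```text
at [ 0.5311 -0.4335  0.1892] jaw 59.7 j7 105.5 w 0.038 F [ 0.1 -0.1 -0.2] | shift [0.1307 0.4286 0.0033] turn 0.0
```

>>> play_rows --pt "0.004 0.014 0 0 -1" --pt "0.0085 0.028 0 0 -1" --pt "0.0085 0.028 0 0 -1" --pt "0.0085 0.028 0 0 -1" --pt "0.0085 0.028 0 0 -1" --pt "0.0085 0.028 0 0 -1" --pt "0.0085 0.028 0 0 -1" --pt "0.0085 0.028 0 0 -1" --pt "0.0085 0.028 0 0 -1" --pt "0.0085 0.028 0 0 -1" --pt "0.0085 0.028 0 0 -1" --pt "0.0085 0.028 0 0 -1" --pt "0.0085 0.028 0 0 -1" --pt "0.0085 0.028 0 0 -1" --pt "0.0085 0.028 0 0 -1" --pt "0.0075 0.0225 0 0 -1" --pt "0 0 0 0 -1" --pt "0 0 0 0 -1"

```text
clock: 31.6
tool_pos: [0.6324, 0.0052, 0.1835]
tcp_rot: [-179.9, -0.1, 149.9]
force: [-0.5, -0.8, -1.1]
grip_width: 0.0377
```

```bash
python3 - <<'E'
from h import *
rel(.6345,.0025,.049,59.7)
f3,d3=shot('scene','scene4'); f,d=shot('wrist','w10')
a=lambda f,y,x:cv2.resize(f[y:y+160,x:x+160],(400,400),interpolation=cv2.INTER_CUBIC)[...,::-1]
cv2.imwrite('pics/crop8.png',np.hstack([a(f,100,190),a(f3,160,220)])); print(px(d,[.6345,.0025,.036]),px(d3,[.6345,.0025,.036]))
E
```

```text
at [0.6324 0.0052 0.1835] jaw 59.9 j7 61.4 w 0.0377 F [-0.5 -0.8 -1.1] | shift [-0.0035 -0.0011  0.1345] turn 0.2
[[276.9896688  198.77638805]] [[293.53122332 262.97354781]]
```

View pics/crop8.png

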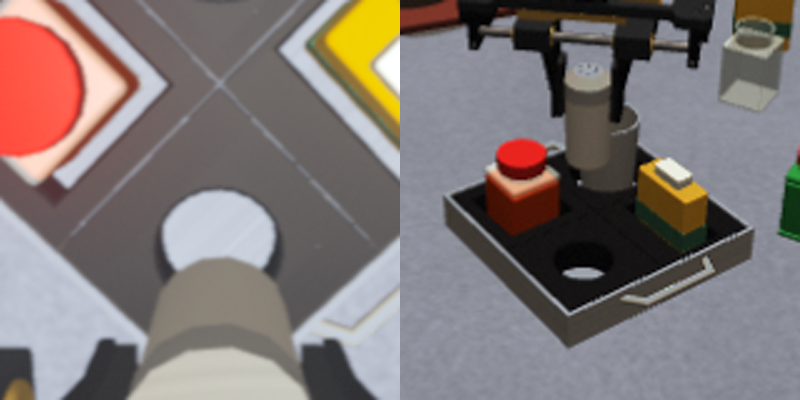

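The small round well's rim is centred at about (278,200) px against the predicted (277,199). The shaker hangs upright, so I'll lower it.

>>> play_rows --pt "-0.0032 -0.001 0.02 0 -1" --pt "0 0 0.035 0 -1" --pt "0 0 0.025 0 -1" --pt "0 0 0.015 0 -1" --pt "0 0 0.015 0 -1" --pt "0 0 0.012 0 -1" --pt "0 0 0.007 0 -1" --pt "0 0 0.003 0 -1" --pt "0 0 0.0005 0 -1" --pt "0 0 0 0 -1"

```text
clock: 32.7
tool_pos: [0.6361, 0.0012, 0.0532]
tcp_rot: [180.0, 0.0, 149.7]
force: [-1.0, 0.2, -1.4]
grip_width: 0.0379
```

>>> play_rows --pt "0 0 0.001 0 -1" --pt "0 0 0 0 -1"

```text
clock: 32.9
tool_pos: [0.6359, 0.0013, 0.0519]
tcp_rot: [180.0, 0.0, 149.7]
force: [-0.0, -0.5, -1.3]
grip_width: 0.0377
```

>>> play_rows --pt "0 0 0.001 0 -1" --pt "0 0 0.001 0 -1" --pt "0 0 0 0 -1"

```text
clock: 33.2
tool_pos: [0.6356, 0.0012, 0.0494]
tcp_rot: [-180.0, -0.0, 149.7]
force: [-0.4, 0.2, -1.5]
grip_width: 0.0379
```

>>> play_rows --pt "0 0 0.001 0 -1" --pt "0 0 0 0 -1"

```text
clock: 33.4
tool_pos: [0.636, 0.0011, 0.049]
tcp_rot: [180.0, 0.0, 149.7]
force: [-0.5, -0.9, 2.2]
grip_width: 0.0374
```

Contact with the floor. Releasing and backing off.

>>> play_rows --pt "0 0 0 0 0.1" --pt "0 0 0 0 0.4" --pt "0 0 0 0 0.4" --pt "0 0 0 0 0.4" --pt "0 0 0 0 0.4" --pt "0 0 -0.015 0 0.4" --pt "0 0 -0.025 0 0.4" --pt "0 0 -0.04 0 0.4" --pt "0 0 -0.04 0 1" --pt "0 0 -0.04 0 1" --pt "0 0 -0.04 0 1" --pt "0 0 0 0 1" --pt "0 0 0 0 1" --pt "0 0 0 0 1"

```text
clock: 34.8
tool_pos: [0.6352, 0.0013, 0.2481]
tcp_rot: [-180.0, -0.1, 149.7]
force: [0.1, -0.1, -0.3]
grip_width: 0.0865
```

```bash
python3 - <<'E'
from h import *
f,d=shot('wrist','w11'); rel(.5,-.2,.2)
f3,d3=shot('scene','scene5'); f2,d2=shot('side','side5')
a=lambda f,y,x,w=400:cv2.resize(f[y:y+160,x:x+160],(w,w),interpolation=cv2.INTER_CUBIC)[...,::-1]
cv2.imwrite('pics/crop9.png',np.hstack([a(f,70,180),a(f3,180,220)]))
f0=load('scene0')[0]; df=np.abs(f3.astype(int)-f0).max(2)
for n,(x0,y0,x1,y1) in dict(empty=(347,168,374,205),copper=(133,237,164,282)).items(): print(n,'changed px frac',(df[y0:y1,x0:x1]>30).mean().round(3))
E
```

```text
at [0.635  0.0013 0.2476] jaw 59.7 j7 61.1 w 0.0863 F [-0.1  0.4  0.3] | shift [ 0.0151 -0.2418  0.0479] turn 0
empty changed px frac 0.001
copper changed px frac 0.009
```

View pics/crop9.png

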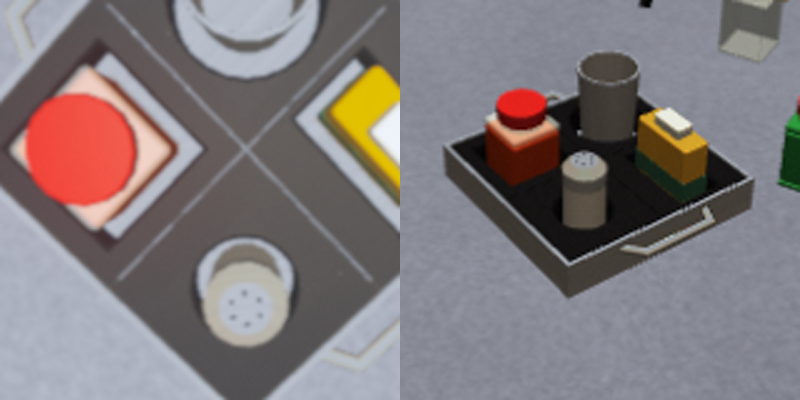

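All four are seated in the picture. I'll do a quick numeric check from this view, then hand in if it holds.

```bash
python3 - <<'E'
from h import *
f,d=load('w11'); P=lambda x,y,z: pt(d,[(180+x*.4,70+y*.4)],z)[0,:2]
J=P(247,150,.036); u=np.array([.967,.254])*.049; v=np.array([-.254,.967])*.049
es=[np.linalg.norm(P(245,306,.088)-(J+u-v)),np.linalg.norm(P(81,150,.094)-(J-u-v))]
print('junction',J.round(4),'shaker err',es[0].round(4),'jar err',es[1].round(4))
if max(es)<.011: print(robot.sign_off())
E
```

```text
junction [0.5774 0.0375] shaker err 0.0032 jar err 0.0009
the job is handed in; nothing more can be done
None
```

The caddy is made up and the job is handed in, at about 35 s on the robot's clock. The masala tin (the one farthest left, at y ≈ 0.44), the full red jar, the steel tumbler and the salt shaker each stand in their own well. I set each one down and released it. The jar and shaker were pressed until the floor pushed back, and the tumbler's weight came off the wrist. No contact force showed for the tin before I let it go, perhaps a millimetre or less above the floor.

**Position checks:** In the last wrist view the shaker was 3 mm and the jar 1 mm from their well centres. I judged the tin and tumbler by eye only; both looked upright and inside their wells in the last scene view.

**Things left alone:** The empty jar and the copper tumbler look unchanged from the first scene picture, with under 1 % of pixels differing around each.

**A disagreement:** My first caddy position, picked by eye in the side view, was about 13 mm off the close wrist view. I used the wrist value, and the scene view agreed with it.

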